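# Eject a flow-cell cartridge and nudge it onto its dowel

### The job

In the sloped holder, press fully down the small steel ejector lever of the pocket that holds the cartridge with the round hole through it, so that it rises, then lift it out and lay it flat, same side up, on the ledge of the detector bay and nudge it forward under the bridge until its hole drops over the dowel and it sits flat and fully down in the seat, then leave it there. Leave the plain blank without a hole in its pocket, and do not shift or knock over anything else on the bench.

Things in the scene. Friction and masses are not known exactly. Their poses are not given: they have to be found in the camera images.
- holder: Fixed dark-grey holder, about 120 x 235 mm plus levers in front; origin on the bench under the centre of its face; x points away from the lever side, y along the face, z up. Its flat face (90 mm up the slope, 200 mm across) slopes 30 deg: normal (-sin30, 0, cos30) in the holder frame, leaning to the lever side. Two pockets, each with its own lever in front of it.
- holder_face (a point): Centre of the sloped face, 88 mm above the bench, between the two pockets.
- pocket_left (a point): Centre of the left pocket's mouth, in the face at holder y = +48 mm. The pocket is 52 mm up the slope, 36 mm along y, 31 mm deep square to the face.
- pocket_right (a point): The same for the right pocket, at holder y = -48 mm.
- guard_rail (a point): Middle of the fixed aluminium guard rail, 12 mm thick, along the holder's y over the pockets: holder x = +15 mm, 206 mm above the bench; posts at x = +45, y = +-110 mm. It leaves no room for an upright gripper at the pockets; one square to the face, coming from the lever side, clears it by about 20 mm.
- lever_left (a joint): Left pocket's steel lever, rad: 0 up at rest, 0.45 fully down. Hinge at holder x = -38 mm, 55 mm above the bench, along holder y; 57 mm long towards -x, 11 deg above level at rest, 14 deg below when down. About 5 N at the pad; friction keeps it where it is left. 0.1 rad lifts the pocket's part 4 mm square to the face; fully down 18 mm, so 17 mm stand proud.
- lever_right (a joint): Lever of the right pocket (holder y = -48 mm); otherwise as lever_left.
- pad_left (a point): Middle of the top of the left lever's flat finger pad (24 x 28 mm), about 68 mm above the bench at rest; it goes down about 20 mm on a full press and shifts under 3 mm sideways.
- pad_right (a point): The same on the right lever.
- cartridge: The loose aluminium flow-cell cartridge to move: a block 50 x 34 x 30 mm (its x, y, z) with a 13 mm round hole through its centre along z; about 0.13 kg. Origin at the centre of its underside. It starts in either pocket, its top 1 mm below the face, its z square to the face, its x up the slope. Turned by half a turn about z it fits the bay as well.
- blank: Plain aluminium blank of the same outer size without a hole, in the other pocket; it stays there.
- bay: Fixed dark bay, 140 x 100 mm; origin on the bench under the dowel, x = the way the cartridge is pushed, z up. Sunk seat from x = -26.5 to +26.5 mm, floor 6 mm above the bench, between side guides 37 mm apart and an end stop, all 24 mm high (guides' outer faces y = +-26). The guides flare from x = -26 to -44 mm, to about 48 mm apart. Push square along x.
- bridge (a point): Top middle of the fixed aluminium bridge over the seat, 64 mm above the bench; it spans bay x = +1.5 to +13.5 mm, 80 mm along y, underside 54 mm above the bench, legs at y = +-30 to 40 mm. The cartridge (top 44 mm above the bench when on the ledge) slides under it.
- dowel (a point): Top centre of the dowel, 10 mm across with chamfered top, in the middle of the seat; 13.5 mm above the bench, 0.5 mm below the ledge top. Seated, the cartridge's origin is over it, 6 mm above the bench, its 50 mm side along the bay's x.
- ledge (a point): Point on the flat ledge, 14 mm above the bench, at bay x = -70 mm. The ledge spans x = -104 to -26.5 mm and 100 mm along y. Laid with its centre here and its 50 mm side along the bay's x, the cartridge is clear of the flared guides.
- jar: Bystander: small amber jar with white lid, 44 mm across, 75 mm high, standing behind the holder. Origin under its centre.
- tub: Bystander: white tub, 48 mm across, 60 mm high, standing behind the holder. Origin under its centre.
- vial_a: Bystander: capped amber vial, 22 mm across, 44 mm high, beside the bay's ledge. Origin under its centre.
- vial_b: Bystander: the same kind of vial, on the other side of the bay.
- spanner: Bystander: steel spanner 150 mm long lying on the bench on the bench between the holder and the bay. Origin under its middle.
- beaker: Bystander: clear plastic beaker, 60 mm across, 75 mm high, open at the top, at the back.
- wash_bottle: Bystander: white bottle with a blue cap, 60 mm across, 140 mm high, at the side.
Things that resemble listed ones, but are neither listed nor needed, are in the scene too. Leave any red look-alike of the bay alone.

How it is judged:
By the outcome, as a careful person would: the job done as asked, in the order asked, and still so for the second after the job is handed in, with the robot touching nothing.
It also fails if it takes over 58 s, if anything falls off the work surface, if the arm or the gripper's body presses on something with over 40 N, if the wrist force passes 120 N, or if a joint passes its speed limit or range.

### The arm

A 7-joint arm with a two-finger parallel gripper is mounted at the origin on the work surface. World frame = base frame: x ahead of the robot, y to its left, z up, the work surface at z = 0. Lengths are in m, angles in rad, forces in N, time in s.
With the tool pointing down it reaches from about 0.4 to 0.9 m from the base axis. Payload 5.6 kg.
Tool frame: the origin (TCP) lies midway between the tips of the shut fingers; the grasp point (between the pads) lies 19 mm behind it; z points along the fingers, y is the line along which they close (so a half turn about z gives the same grasp; the last joint's range is limited). The gripper opens to 92 mm and grips with 3 to 60 N. Pads are 20 mm wide; open, the fingers measure 128 mm over their backs; the gripper's body (75 mm by 189 mm) begins 69 mm behind the grasp point.
Start: joints at [1.102, 0.468, -0.012, 1.603, 0.006, 1.071, -0.056], TCP at [0.268, -0.592, 0.215] pointing down, gripper open.
Joint ranges: [-2.53, 2.53], [-0.31, 2.02], [-1.57, 1.55], [0.28, 2.44], [-1.29, 4.43], [0.15, 1.84], [-2.92, 2.92]. Speed limits (rad/s): [2.57, 2.57, 3.14, 3.14, 3.14, 3.14, 3.14].

### API

Orientations are given as a 3x3 rotation matrix whose columns are the frame's x, y, z axes.
In Python, from station import env, effector, solver, viewer, workorder, search_frame, tip_of gives the robot as it stands. Calls block until the motion is done:
- env.reach(position, orientation): joint-space move of the TCP to a pose.
- env.movel(position, frame=None, rate=0.15): straight line of the TCP; frame=None keeps the orientation; rate is the mean speed in m/s.
- env.goto_joints(angles): joint-space move.
- effector.release() and effector.grasp(squeeze=None): open the fingers fully, or close them until they stop; squeeze is the grip in N (None keeps the last).
- env.pause(seconds).
- solver.inverse_kinematics(position, orientation): joint angles nearest the present ones, or None.
- env.sense(): the state.
- viewer.read_camera(name): name is "side" or "top" or "wrist"; returns (picture, depth): 400x640x3 uint8, red, green, blue; 400x640 float32, m along the optical axis (not along the pixel's ray), 0 where there is no reading.
- viewer.camera_info(name): a dict with "intrinsics" (3x3 intrinsics, pixels), "dist_coeffs" ([k1, k2, p1, p2, k3] as OpenCV has them; the pictures are not rectified), "eye" and "rotation" of the camera in the world; the wrist camera has in their place "T_tool_cam" (4x4, takes a point from camera to tool coordinates, whose origin is the TCP and whose axes are the flange's). Camera axes: x right, y up, looking along -z (the intrinsics and any distortion apply to the point x, -y, -z); pixel columns grow to the right and rows downward; lengths in m; the calibration is good to about 2 mm. A picture is of the moment at which its call begins: read the wrist's pose just before it. camera_info takes no time and is no camera call.
A pose or a line that the arm cannot do raises env.PlanningError and nothing moves.
- workorder.finish_job(): hands the job in; it is judged then, once.
Trained networks look in the newest picture that a camera, given by its name, has taken for a name from the list of things; names that differ only in an ending like _2 or _b are one class to them, and where a whole thing is asked for, a point or a joint stands for the part that bears it (a point fixed in the world has none). Each returns a list of dicts, best first, with "score" (0 to 1); they miss things now and then, are a little off and sometimes report something else, mostly with a low value. They report only what shows in the picture. A call takes as long as a camera call. They do not tell look-alikes from the thing itself.
- search_frame(camera, name): "at" ([x, y, z] in m, in world coordinates, good to about 4 mm: the middle of the surface that is visible of it).
- tip_of(camera, name): "at" ([x, y, z] in m, in world coordinates, good to about 4 mm: a listed point, or the origin of a listed thing).
The state is a dict: "t": time; "joint_positions": joint angles; "joint_velocities": joint speeds; "tau": joint torques, N m; "ee_pos": TCP position; "tcp_rot": TCP orientation; "wrist_force": force on the tool from outside, world axes, zero at the start; "moment": the same for the moment, N m; "gripper_width": finger opening in m; "grasp_force": force on a finger pad.
Only numpy, scipy, OpenCV 4.12 (cv2) and the standard library are available. Lean on these libraries where they do the work, as an engineer would, in place of code of your own. Each camera call takes 0.05 s, during which the arm holds its last target. There are 200 camera calls.

## Working session

There is one attempt and no reset: what is moved stays moved. The work goes in short steps, each a Python script; the robot and the scene stay as the last script left them, time stands still between calls to the robot, and variables do not carry over. Pictures are saved under pics/ and viewed, at most 10 in all, crops included, and the job is handed in when it is done.

```bash
ls; mkdir -p pics
python3 - <<'E'
from station import *
import cv2,numpy as np
ims=[]
for c in ("top","side"):
    p,d=viewer.read_camera(c); np.savez(f"pics/{c}0.npz",p=p,d=d)
    ci=viewer.camera_info(c); print(c,{k:np.round(v,3).tolist() for k,v in ci.items()})
    cv2.imwrite(f"pics/{c}0.png",p[...,::-1])
    for n in ("holder","holder_face","pocket_left","pocket_right","pad_left","pad_right","cartridge","blank","bay","dowel","ledge","bridge"):
        print(n,[(np.round(r["at"],3).tolist(),round(r["score"],2)) for r in tip_of(c,n)][:3])
print(env.sense()["t"])
E
```

```text
pics
top {'intrinsics': [[424.615, 0.0, 310.797], [0.0, 424.615, 200.762], [0.0, 0.0, 1.0]], 'dist_coeffs': [-0.047, 0.0, 0.0, 0.0, 0.0], 'eye': [0.476, 0.015, 1.235], 'rotation': [[0.012, 0.995, -0.104], [-1.0, 0.011, -0.015], [-0.014, 0.104, 0.995]]}
holder [([0.572, 0.163, 0.003], 0.63)]
holder_face [([0.572, 0.164, 0.089], 0.63)]
pocket_left [([0.584, 0.211, 0.087], 0.83), ([0.589, -0.1, 0.001], 0.25)]
pocket_right [([0.563, 0.113, 0.088], 0.81), ([0.664, 0.083, 0.002], 0.39)]
pad_left [([0.504, 0.232, 0.069], 0.59)]
pad_right [([0.48, 0.136, 0.064], 0.69)]
cartridge [([0.598, 0.208, 0.066], 0.61)]
blank [([0.575, 0.115, 0.058], 0.59), ([0.666, 0.082, 0.002], 0.31)]
bay [([0.716, -0.382, 0.001], 0.95), ([0.602, -0.195, -0.001], 0.82), ([0.383, -0.311, -0.001], 0.82)]
dowel [([0.382, -0.312, 0.016], 0.81), ([0.602, -0.198, 0.014], 0.77), ([0.714, -0.385, 0.014], 0.69)]
ledge [([0.32, -0.285, 0.011], 0.84), ([0.643, -0.372, 0.02], 0.64), ([0.535, -0.178, 0.019], 0.61)]
bridge [([0.718, -0.383, 0.062], 0.95), ([0.611, -0.2, 0.064], 0.86), ([0.392, -0.31, 0.064], 0.74)]
side {'intrin
[... 349 characters left out ...]
17, 0.085], 0.2)]
pocket_right [([0.567, 0.119, 0.086], 0.66)]
pad_left [([0.504, 0.232, 0.065], 0.49)]
pad_right [([0.607, -0.198, 0.064], 0.51), ([0.484, 0.133, 0.07], 0.47)]
cartridge [([0.599, 0.208, 0.062], 0.57)]
blank [([0.577, 0.112, 0.063], 0.62), ([0.69, 0.191, 0.001], 0.39)]
bay [([0.604, -0.202, -0.002], 0.94), ([0.712, -0.391, -0.006], 0.87), ([0.385, -0.304, 0.003], 0.57)]
dowel [([0.387, -0.31, 0.011], 0.96), ([0.712, -0.379, 0.018], 0.65), ([0.601, -0.199, 0.009], 0.57)]
ledge [([0.537, -0.175, 0.017], 0.98), ([0.643, -0.37, 0.016], 0.68), ([0.32, -0.285, 0.012], 0.61)]
bridge [([0.716, -0.386, 0.063], 0.64), ([0.607, -0.197, 0.064], 0.59), ([0.388, -0.312, 0.068], 0.59)]
1.3
```

View pics/top0.png

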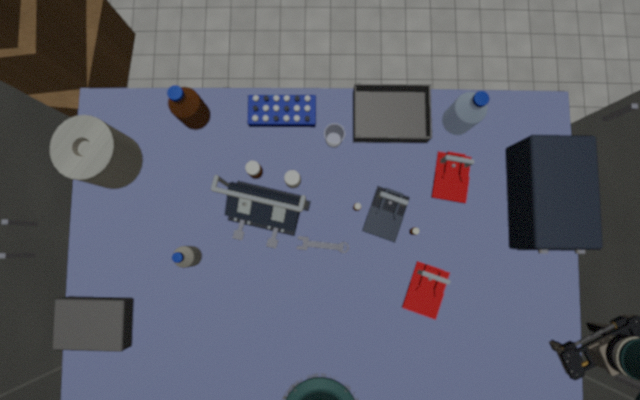

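View pics/side0.png

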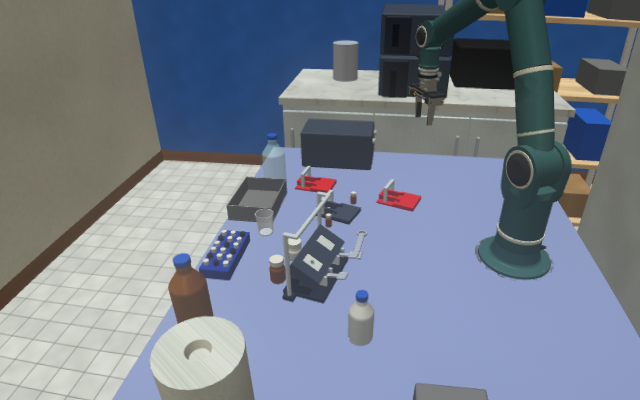

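The dark-grey bay is at top px (387,213). The two red look-alikes, at (452,177) and (427,290), are to be left alone. The holder is at (263,207) with parts at (244,205) and (278,212). I'll enlarge it with the wrist camera to see which part has the hole.

```bash
cat > h.py <<'E'
from station import *
import cv2,numpy as np
def Rz(a): c,s=np.cos(a),np.sin(a); return np.array([[c,-s,0],[s,c,0],[0,0,1.]])
def Ry(a): c,s=np.cos(a),np.sin(a); return np.array([[c,0,s],[0,1,0],[-s,0,c]])
DOWN=np.diag([1.,-1,-1])
def R_(yaw,tilt=0,flip=False):  # tool z = down, tilted so that it points to +x by tilt
    R=Rz(yaw)@Ry(-tilt)@DOWN
    return R@np.diag([-1,-1,1.]) if flip else R
def cloud(cam,pic=None,pose=None):
    """world point per pixel"""
    p,d=pic; ci=viewer.camera_info(cam); K=ci["intrinsics"]
    h,w=d.shape; uv=np.stack(np.meshgrid(np.arange(w),np.arange(h)),-1).reshape(-1,1,2).astype(np.float64)
    n=cv2.undistortPoints(uv,np.array(K),np.array(ci["dist_coeffs"],float)).reshape(h,w,2)
    P=np.stack([n[...,0]*d,-n[...,1]*d,-d],-1)
    if cam=="wrist":
        T=np.array(ci["T_tool_cam"]); P=P@T[:3,:3].T+T[:3,3]; pos,R=pose; return P@R.T+pos
    return P@np.array(ci["rotation"]).T+ci["eye"]
def snap(cam,name):
    s=env.sense(); pose=(np.array(s["ee_pos"]),np.array(s["tcp_rot"]))
    pic=viewer.read_camera(cam); C=cloud(cam,pic,pose)
    np.savez(f"pics/{name}.npz",p=pic[0],d=pic[1],C=C); cv2.imwrite(f"pics/{name}.png",pic[0][...,::-1]); return pic,C
E
python3 - <<'E'
from h import *
ci=viewer.camera_info("wrist"); T=np.array(ci["T_tool_cam"]); print(T.round(3),np.array(ci["intrinsics"]).round(1))
H=np.array([.572,.163,.088]); yaw=-.215
n=Rz(yaw)@[-.5,0,.866]
for f in (0,1):
    for h in (.0,.1,.2,.25):
        for nm,R in (("tilt",R_(yaw,np.pi/6,f)),("vert",R_(yaw,0,f))):
            q=solver.inverse_kinematics(H+n*h,R); print(f,h,nm,None if q is None else np.round(q,2))
    print("bay",[None if (q:=solver.inverse_kinematics([.536,-.177,z],R_(-.33,0,f))) is None else np.round(q,2) for z in(.03,.2)])
d=np.load("pics/top0.npz"); print()
E
```

```text
[[ 0.001  0.972  0.235  0.065]
 [ 1.    -0.001 -0.     0.   ]
 [-0.     0.235 -0.972 -0.171]
 [ 0.     0.     0.     1.   ]] [[285.8   0.  319.8]
 [  0.  285.8 199.2]
 [  0.    0.    1. ]]
0 0.0 tilt [-1.37  0.7   1.09  2.23 -1.22  0.29 -1.16]
0 0.0 vert [-0.03  0.57 -0.4   1.81  0.29  0.81 -2.36]
0 0.1 tilt [-1.41  0.27  0.94  2.26  0.39  0.35 -2.67]
0 0.1 vert [ 0.1   0.43 -0.61  1.85  0.29  0.95 -2.42]
0 0.2 tilt None
0 0.2 vert [ 0.26  0.29 -0.83  1.85  0.24  1.1  -2.44]
0 0.25 tilt [ 0.72 -0.13 -1.32  2.12  0.39  0.73 -2.66]
0 0.25 vert [ 0.36  0.22 -0.94  1.83  0.19  1.18 -2.42]
bay [array([ 0.27,  0.58, -0.02,  1.93,  0.02,  0.63, -1.66]), array([ 0.33,  0.34, -0.09,  1.83,  0.04,  0.97, -1.67])]
1 0.0 tilt [ 0.19  0.61 -0.87  2.14  1.51  0.78 -0.4 ]
1 0.0 vert [ 0.22  0.68 -0.76  1.8   0.58  0.9   0.55]
1 0.1 tilt [ 0.    0.28 -0.67  2.18  1.07  0.64 -0.13]
1 0.1 vert [ 0.39  0.59 -1.03  1.84  0.58  1.06  0.49]
1 0.2 tilt [ 0.21  0.07 -0.91  2.16  0.73  0.73  0.16]
1 0.2 vert [ 0.45  0.38 -1.08  1.84  0.37  1.14  0.59]
1 0.25 tilt [ 0.85 -0.21 -1.38  2.12  0.24  0.69  0.64]
1 0.25 vert [ 0.53  0.3  -1.17  1.83  0.3   1.21  0.62]
bay [array([ 0.67,  0.66, -0.53,  1.9 ,  0.5 ,  0.71,  1.09]), array([ 0.75,  0.42, -0.63,  1.8 ,  0.29,  1.01,  1.25])]
```

Run:
```python
from h import *
def det(names):
    for n in names: print(n,[(np.round(r["at"],4).tolist(),round(r["score"],2)) for r in tip_of("wrist",n)][:3])
env.reach([.55,-.18,.23],R_(-.33,0,1)); snap("wrist","wbay")
det(("bay","dowel","ledge","bridge","vial_a"))
H=np.array([.572,.163,.088]); yaw=-.215
env.reach(H+Rz(yaw)@[-.5,0,.866]*.2,R_(yaw,np.pi/6,1)); snap("wrist","whold")
det(("holder_face","pocket_left","pocket_right","pad_left","pad_right","cartridge","blank","guard_rail","wash_bottle"))
print(env.sense()["t"])
```

```text
bay [([0.6044, -0.1988, -0.0008], 0.89), ([0.3862, -0.3117, 0.0028], 0.77), ([0.7126, -0.3821, -0.0014], 0.71)]
dowel [([0.386, -0.3075, 0.0112], 0.96), ([0.7107, -0.3853, 0.0139], 0.69), ([0.6018, -0.1926, 0.0136], 0.64)]
ledge [([0.3191, -0.2909, 0.0136], 0.97), ([0.5317, -0.1738, 0.015], 0.95)]
bridge [([0.3895, -0.3094, 0.059], 0.97), ([0.6089, -0.1957, 0.067], 0.88), ([0.7213, -0.392, 0.0672], 0.72)]
vial_a [([0.5198, -0.2621, 0.0001], 0.79), ([0.585, -0.0988, 0.0036], 0.78)]
holder_face [([0.5681, 0.162, 0.0883], 0.82), ([0.6055, -0.1959, 0.0627], 0.68), ([0.5332, -0.1733, 0.012], 0.3)]
pocket_left [([0.5828, 0.2104, 0.0891], 0.6), ([0.574, 0.1126, 0.0585], 0.47)]
pocket_right [([0.5693, 0.1187, 0.0859], 0.83)]
pad_left [([0.5059, 0.234, 0.0658], 0.9)]
pad_right [([0.5317, -0.1709, 0.0116], 0.66), ([0.4838, 0.133, 0.0681], 0.58), ([0.4783, -0.0035, -0.0031], 0.36)]
cartridge [([0.5995, 0.2112, 0.0596], 0.73), ([0.44, 0.3736, -0.0007], 0.7), ([0.5761, 0.1153, 0.0599], 0.3)]
blank [([0.5788, 0.1174, 0.0594], 0.6), ([0.7862, -0.032, 0.0002], 0.4)]
guard_rail [([0.5886, 0.1627, 0.206], 0.72), ([0.5739, 0.1642, -0.0054], 0.53)]
wash_bottle [([0.4397, 0.3742, -0.0034], 0.61), ([0.5029, 0.2293, 0.0671], 0.32)]
5.325
```

View pics/whold.png

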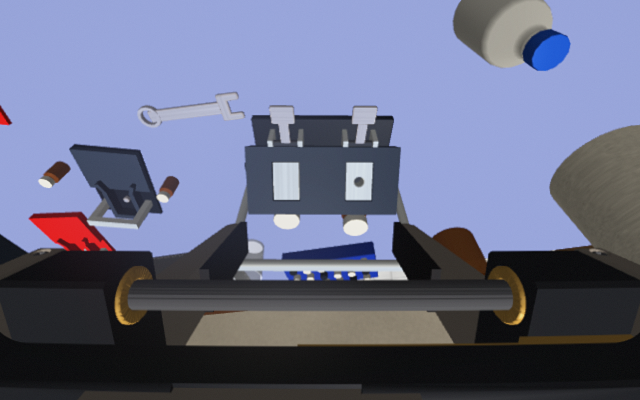

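View pics/wbay.png

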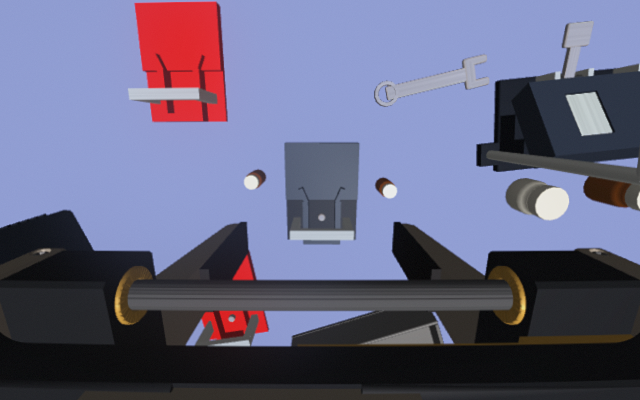

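The round hole is in the part at wrist px (359,182), in the left pocket. The part at (286,182) is plain, so it is the blank. The matching lever is the right-hand one in this flipped view, with its pad at about (365,115). I'll confirm with an enlarged crop and measure the poses from depth.

Run:
```python
from h import *
D=np.load("pics/whold.npz"); p,C=D["p"],D["C"]
cv2.imwrite("pics/crop.png",cv2.resize(p[90:225,235:415,::-1],None,fx=4,fy=4,interpolation=cv2.INTER_CUBIC))
g=p.astype(int).sum(2)/3
# face plane (dark pixels between)
def box(u0,u1,v0,v1):
    m=np.zeros(g.shape,bool); m[v0:v1,u0:u1]=1; return m
m=box(250,396,152,212)&(g<110)&(C[...,2]>.04)&(C[...,2]<.13); X=C[m]; 
c=np.median(X,0); n=np.linalg.svd(X-X.mean(0),full_matrices=False)[2][2]; n*=np.sign(n[2])
r=(X-X.mean(0))@n; X=X[abs(r)<.004]; n=np.linalg.svd(X-X.mean(0),full_matrices=False)[2][2]; n*=np.sign(n[2])
print("face normal",n.round(3),"tilt",np.degrees(np.arccos(n[2])),"yaw",np.arctan2(-n[1],-n[0]),np.std((X-X.mean(0))@n))
for nm,b in (("R",box(265,310,158,205)),("L",box(338,380,158,205))):
    m=(b&(g>130)).astype(np.uint8); m=cv2.morphologyEx(m,cv2.MORPH_CLOSE,np.ones((15,15)))
    v,u=np.nonzero(m); P=C[v,u]; print(nm,"top centre",P.mean(0).round(4),"n",len(P),"rect",cv2.minAreaRect(np.c_[u,v].astype(np.float32)))
    for w in (P,):
        yw=-.215; Q=(w-P.mean(0))@Rz(yw)@Ry(-np.pi/6); print(np.ptp(Q,axis=0).round(4))
for nm,b in (("padR",box(266,300,103,124)),("padL",box(348,382,103,124))):
    m=b&(g>130)&(C[...,2]>.05)&(C[...,2]<.09); print(nm,C[m].mean(0).round(4),m.sum(),C[m].min(0).round(3),C[m].max(0).round(3))
D=np.load("pics/wbay.npz"); p,C=D["p"],D["C"]; g=p.astype(int).sum(2)/3
m=box(278,368,138,245)&(abs(C[...,2]-.014)<.006)&(g<130)
X=C[m]; print("ledge z",np.median(X[:,2]),m.sum()); 
rc=cv2.minAreaRect((X[:,:2]*1000).astype(np.float32)); print("bay rect",rc, cv2.boxPoints(rc).round(1).tolist())
v,u=316,321
b=box(314,329,210,224)&(g>110)&(C[...,2]<.03); print("dowel",C[b].mean(0).round(4),b.sum())
b=box(285,358,228,242)&(C[...,2]>.057)&(C[...,2]<.075); X=C[b];print("bridge",X.mean(0).round(4),cv2.minAreaRect((X[:,:2]*1000).astype(np.float32)))
```

```text
face normal [-0.488  0.109  0.866] tilt 30.01688725043289 yaw -0.22053421439938176 0.0007903893270250396
R top centre [0.5609 0.119  0.0894] n 988 rect ((286.0, 180.5), (37.0, 26.0), 90.0)
[0.0911 0.0622 0.3858]
L top centre [0.5833 0.2118 0.0866] n 1004 rect ((358.56890869140625, 180.5023651123047), (26.329181671142578, 37.83958053588867), 1.9749339818954468)
[0.0893 0.0687 0.4026]
padR [0.4805 0.1366 0.0687] 410 [0.467 0.121 0.064] [0.495 0.151 0.073]
padL [0.501  0.2296 0.0688] 403 [0.488 0.215 0.065] [0.515 0.244 0.072]
ledge z 0.014597803012017685 4167
bay rect ((564.2869873046875, -185.06948852539062), (99.1455078125, 128.61477661132812), 70.75674438476562) [[487.20001220703125, -210.6999969482422], [608.7000122070312, -253.10000610351562], [641.2999877929688, -159.5], [519.9000244140625, -117.0999984741211]]
dowel [ 0.6013 -0.1976  0.0132] 40
bridge [ 0.6074 -0.1999  0.0638] ((608.190673828125, -200.4318084716797), (80.0824203491211, 12.30332088470459), 70.95335388183594)
```

View pics/crop.png

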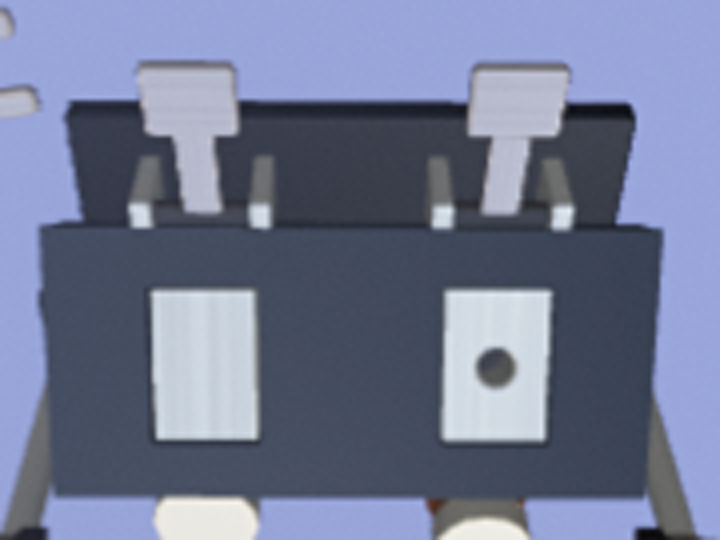

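The crop confirms it: the left pocket has the hole. The measurements agree with the given geometry: 30° tilt, holder yaw -0.22, bay yaw -0.334, bay origin (0.6012, -0.1978). Next I press the left lever.

Run:
```python
from h import *
effector.grasp(10)
yaw=-.22; pad=np.array([.502,.2297,.068]); R=R_(yaw,0,1)
env.reach(pad+[0,0,.035],R)
f0=np.array(env.sense()["wrist_force"]); print(f0.round(1))
env.movel(pad+[0,0,-.013],rate=.08)
z=.055
while z>.040:
    z-=.002; env.movel([pad[0],pad[1],z],rate=.05)
    s=env.sense(); f=np.array(s["wrist_force"])-f0; print(round(s["ee_pos"][2],4),f.round(1))
    if f[2]>18: break
env.movel(pad+[0,0,.06],rate=.2)
n=Rz(yaw)@[-.5,0,.866]; pk=np.array([.5825,.2115,.088])
env.reach(pk+n*.16,R_(yaw,np.pi/6,1)); pic,C=snap("wrist","wup")
print([(np.round(r["at"],4).tolist(),r["score"]) for r in search_frame("wrist","cartridge")[:2]],env.sense()["t"])
cv2.imwrite("pics/crop2.png",cv2.resize(pic[0][40:280,180:480,::-1],None,fx=2,fy=2))
```

```text
[-0.1 -0.  -0.9]
0.0527 [-2.5  0.7  4. ]
0.051 [-3.2  1.   6.2]
0.0496 [-4.5 -1.5 11.5]
0.0491 [-8.6 -2.2 24.6]
[([0.5724, 0.2125, 0.095], 0.91)] 10.425
```

View pics/crop2.png

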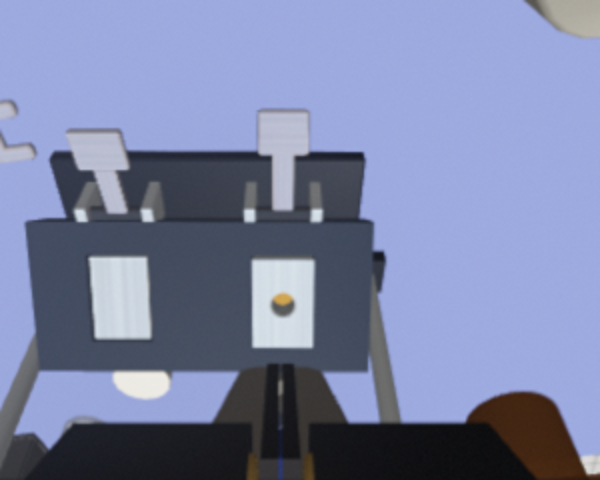

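The left lever is down and the cartridge has risen: it is larger and brighter, at crop (283,303), with the blank still flush at (120,298). I'll measure how far it stands proud and its centre.

Run:
```python
from h import *
D=np.load("pics/wup.npz"); p,C=D["p"],D["C"]; g=p.astype(int).sum(2)/3
n=Rz(-.22)@[-.5,0,.866]; pk=np.array([.5825,.2115,.088]); A=Rz(-.22)@Ry(-np.pi/6)
def loc(u0,u1,v0,v1,lo,hi):
    b=np.zeros(g.shape,bool); b[v0:v1,u0:u1]=1; b&=(g>lo)&(g<hi); Q=(C[b]-pk)@A; return Q[abs(Q[:,2])<.06]
Q=loc(300,345,164,220,130,256); Q=Q[Q[:,2]>.008]
print("part med",np.median(Q,0).round(4),np.percentile(Q,[2,98],axis=0).round(4).tolist())
Q=loc(200,360,155,222,0,100); print("face z",np.median(Q,0).round(4))
Q=loc(222,258,164,212,130,256); print("blank",np.median(Q,0).round(4),np.percentile(Q,[2,98],axis=0).round(4).tolist())
```

```text
part med [-0.0015  0.0004  0.0171] [[-0.0241, -0.0162, 0.0121], [0.0248, 0.0164, 0.0186]]
face z [-0.0015 -0.0497  0.0001]
blank [ 0.0001 -0.0952 -0.0009] [[-0.0236, -0.1126, -0.0035], [0.0254, -0.079, 0.0005]]
```

The cartridge stands 17.1 mm proud, centred within 1.5 mm. Now I grasp it, lift it, check, and carry it to the ledge.

Run:
```python
from h import *
yaw=-.22; n=Rz(yaw)@[-.5,0,.866]; pk=np.array([.5825,.2115,.088])
effector.release()
env.movel(pk+n*.03,rate=.15); env.movel(pk+n*.0022,rate=.05)
s=env.sense(); print(s["wrist_force"].round(1) if hasattr(s["wrist_force"],"round") else s["wrist_force"])
effector.grasp(30); s=env.sense(); print(s["gripper_width"],s["grasp_force"],np.array(s["ee_pos"]).round(4))
env.movel(pk+n*.03,rate=.06); s=env.sense(); print(s["gripper_width"],s["grasp_force"],np.round(s["wrist_force"],1))
env.movel(pk+n*.12,rate=.2)
R=R_(-.334,0,1); B=np.array([.6012,-.1978,0]); bx=Rz(-.334)[:,0]
env.reach([.46,.03,.22],R)
env.reach(B+bx*-.070+[0,0,.10],R)
s=env.sense(); print(s["gripper_width"],s["grasp_force"],np.array(s["ee_pos"]).round(4),s["t"])
pic,C=snap("wrist","wcarry"); cv2.imwrite("pics/crop3.png",pic[0][100:400,120:520,::-1])
snap("side","side1")
```

```text
[ 0.2 -0.3  0.6]
0.03385703394768266 29.99819666147232 [0.5814 0.2118 0.0899]
0.03403218333201707 29.99813921749592 [ 0.4  0.9 -1.6]
0.03393252033518533 29.998294338583946 [ 0.5357 -0.1727  0.1005] 17.65
```

View pics/crop3.png

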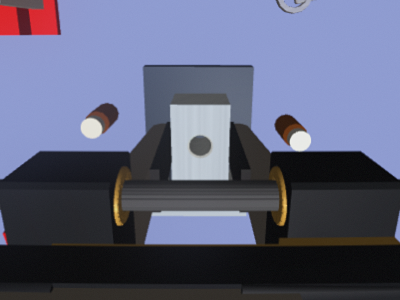

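The cartridge is held upright and centred, its hole at crop (200,146), over the ledge with both vials clear at (92,127) and (299,140). Next I lay it down, release, go behind it and push.

Run:
```python
from h import *
B=np.array([.6012,-.1978,0]); bx=Rz(-.334)[:,0]; P=lambda x,z: B+bx*x+[0,0,z]
fx=lambda f0: ((np.array(env.sense()["wrist_force"])-f0)@np.c_[bx,[0,0,1]]).round(1)
f0=np.array(env.sense()["wrist_force"])
env.movel(P(-.076,.036),rate=.15)
z=.032
while z>.027:
    env.movel(P(-.076,z),rate=.04); f=fx(f0); print(z,f)
    if f[1]>3: break
    z-=.001
effector.release()
env.movel(P(-.076,.09),rate=.2); pic,C=snap("wrist","wlaid")
env.movel(P(-.135,.09),rate=.25); effector.grasp(10)
f0=np.array(env.sense()["wrist_force"])
env.movel(P(-.135,.029),rate=.2)
for x in (-.118,-.11,-.10,-.08,-.06,-.05):
    env.movel(P(x,.029),rate=.06); print(x,fx(f0))
print(env.sense()["t"]); pic,C=snap("wrist","wpush"); cv2.imwrite("pics/crop4.png",np.vstack([cv2.imread("pics/wlaid.png")[60:300,150:490],pic[0][60:300,150:490,::-1]]))
```

```text
0.032 [ 0.4 -0.4]
0.031 [0.1 0.3]
0.03 [-1.2  0.2]
0.028999999999999998 [-2.3  7.3]
-0.118 [-0.5 -0.8]
-0.11 [-0.5  0.5]
-0.1 [ 0.1 -0.1]
-0.08 [-0.3  0.4]
-0.06 [-0.2  0.6]
-0.05 [-0.3 -0.4]
25.2917
```

View pics/crop4.png

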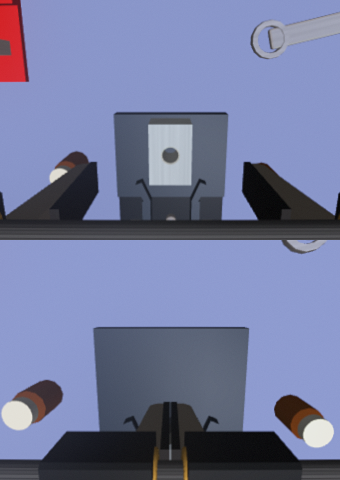

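The cartridge was laid flat and square on the ledge (upper picture, hole at (170,155)). In the lower picture it is out of sight, ahead of the fingers. I continue in fine steps.

Run:
```python
from h import *
B=np.array([.6012,-.1978,0]); bx=Rz(-.334)[:,0]; P=lambda x,z: B+bx*x+[0,0,z]
f0=np.array(env.sense()["wrist_force"]); 
env.movel(P(-.042,.029),rate=.04)
x=-.042
while x<-.031:
    x+=.001; env.movel(P(x,.029),rate=.03); s=env.sense(); f=(np.array(s["wrist_force"])-f0); print(round(x,3),round((np.array(s["ee_pos"])-B)@bx,4),round(f@bx,1),round(f[2],1))
    if f@bx<-5: break
pic,C=snap("top","top2"); pic,C=snap("side","side2")
for c in("top","side"): print([(np.round(r["at"],4).tolist(),round(r["score"],2)) for r in tip_of(c,"cartridge")[:2]])
print(env.sense()["t"])
```

```text
-0.041 -0.041 0.0 -1.1
-0.04 -0.0402 -1.3 -1.1
-0.039 -0.039 -0.3 -0.3
-0.038 -0.0375 1.1 -0.2
-0.037 -0.0367 1.1 1.1
-0.036 -0.0359 -0.1 0.4
-0.035 -0.0351 -0.4 -0.9
-0.034 -0.0341 -0.1 -0.8
-0.033 -0.0335 -2.2 1.8
-0.032 -0.0335 -5.6 4.0
[]
[([0.6022, -0.1973, 0.0061], 0.51)]
28.3917
```

Contact is now firm at the end of travel, and the side camera puts the origin at z≈6 mm. I back off and look.

Run:
```python
from h import *
B=np.array([.6012,-.1978,0]); bx=Rz(-.334)[:,0]; P=lambda x,z: B+bx*x+[0,0,z]
env.movel(P(-.06,.029),rate=.1); env.movel(P(-.07,.19),rate=.25)
pic,C=snap("wrist","wseat"); g=pic[0].astype(int).sum(2)/3
A=Rz(-.334); Q=(C-B)@A
def med(x0,x1,y0,y1,z0=.02,z1=.05):
    m=(Q[...,0]>x0)&(Q[...,0]<x1)&(abs(Q[...,1])<y1)&(Q[...,2]>z0)&(Q[...,2]<z1); return Q[m]
for r in((-.022,-.002),(.016,.023)):
    q=med(*r,0,.014); print(r,len(q),np.median(q,0).round(4))
q=med(-.04,.04,0,.017,.031); print("ext",np.percentile(q,[1,99],axis=0).round(4).tolist())
q=Q[(Q[...,0]>-.1)&(Q[...,0]<-.045)&(abs(Q[...,1])<.04)&(Q[...,2]<.03)]; print("ledge",np.median(q,0).round(4))
print([(n,np.round(r["at"],4).tolist(),round(r["score"],2)) for n in("cartridge","vial_a","spanner") for r in tip_of("wrist",n)[:2]],env.sense()["t"])
cv2.imwrite("pics/crop5.png",cv2.resize(pic[0][120:280,210:430,::-1],None,fx=3,fy=3))
```

```text
(-0.022, -0.002) 0 [nan nan nan]
(0.016, 0.023) 0 [nan nan nan]
  return _methods._mean(a, axis=axis, dtype=dtype,
  ret = um.true_divide(
Traceback (most recent call last):
IndexError: index -1 is out of bounds for axis 0 with size 0
```

Run:
```python
from h import *
B=np.array([.6012,-.1978,0]); bx=Rz(-.334)[:,0]; P=lambda x,z: B+bx*x+[0,0,z]
effector.release(); env.movel(P(-.055,.2),rate=.25)
pic,C=snap("wrist","wseat2"); A=Rz(-.334); Q=(C-B)@A
def sel(x0,x1,y,z0,z1): return Q[(Q[...,0]>x0)&(Q[...,0]<x1)&(abs(Q[...,1])<y)&(Q[...,2]>z0)&(Q[...,2]<z1)]
for a in((-.022,-.008,.014,.02,.05),(.016,.023,.014,.02,.05),(-.04,.04,.02,.030,.05),(-.1,-.045,.04,0,.03),(-.012,.0,.005,0,.02)):
    q=sel(*a); print(a,len(q),np.percentile(q,[1,50,99],axis=0).round(4).tolist() if len(q) else 0)
print([(n,np.round(r["at"],4).tolist(),round(r["score"],2)) for n in("cartridge","vial_a","spanner") for r in tip_of("wrist",n)[:2]],env.sense()["t"])
cv2.imwrite("pics/crop5.png",cv2.resize(pic[0][100:270,210:430,::-1],None,fx=3,fy=3))
```

```text
(-0.022, -0.008, 0.014, 0.02, 0.05) 252 [[-0.0218, -0.0135, 0.0349], [-0.0152, -0.0001, 0.0366], [-0.0085, 0.0134, 0.0379]]
(0.016, 0.023, 0.014, 0.02, 0.05) 0 0
(-0.04, 0.04, 0.02, 0.03, 0.05) 663 [[-0.0232, -0.0161, 0.0316], [-0.0089, -0.0001, 0.0365], [0.0272, 0.016, 0.0381]]
(-0.1, -0.045, 0.04, 0, 0.03) 2796 [[-0.0996, -0.0391, 0.0129], [-0.0736, -0.0001, 0.0146], [-0.0456, 0.0392, 0.0163]]
(-0.012, 0.0, 0.005, 0, 0.02) 0 0
[('cartridge', [0.5985, -0.1961, 0.0011], 0.57), ('vial_a', [0.5874, -0.0987, 0.0017], 0.9), ('vial_a', [0.5218, -0.265, 0.0025], 0.81), ('spanner', [0.4773, -0.0049, -0.0016], 0.63), ('spanner', [0.6639, 0.0824, 0.0024], 0.2)] 31.4917
```

View pics/crop5.png

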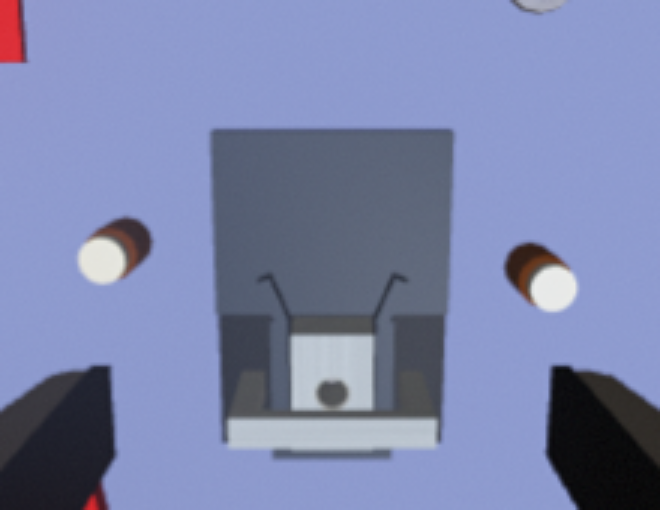

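The cartridge's top is 22 mm above the ledge (36 mm above the bench), level, and its hole is over the dowel at crop (332,392). The vials stand at (102,260) and (553,288), so it is seated and I hand in.

```bash
python3 -c "
from station import *
print(workorder.finish_job())"
```

```text
the job is handed in; nothing more can be done
None
```

The holed cartridge from the left pocket is seated flat and fully down over the dowel in the dark bay, the blank was left in its pocket, both vials by the bay still stand, and the job was handed in at about 31.5 s of the 58 s limit.

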